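# Feel along a glued curved rail

### The arm

A 7-joint arm with a two-finger parallel gripper is mounted at the origin on the work surface. World frame = base frame: x ahead of the robot, y to its left, z up, the work surface at z = 0. Lengths are in m, angles in rad, forces in N, time in s.
With the tool pointing down it reaches from about 0.4 to 0.85 m from the base axis. Payload 10.4 kg.
Tool frame: the origin (TCP) lies at the very end of the fingers, on their centre line; the grasp point (between the pads) lies 19 mm behind it; z points along the fingers, y is the line along which they close (so a half turn about z gives the same grasp; the last joint's range is limited). The gripper opens to 87 mm and grips with 3 to 60 N. Pads are 19 mm wide; open, the fingers measure 117 mm over their backs; the gripper's body (75 mm by 190 mm) begins 51 mm behind the grasp point.
Start: joints at [-1.187, 0.332, -0.065, 1.46, 0.022, 1.35, -0.088], TCP at [0.247, 0.574, 0.223] pointing down, gripper open.
Joint ranges: [-2.6, 2.6], [-0.5, 2.12], [-1.47, 1.34], [0.16, 2.42], [-1.27, 4.41], [0.06, 2.06], [-2.6, 2.6]. Speed limits (rad/s): [2.22, 2.22, 2.79, 2.79, 3.14, 3.14, 3.14].

### API

Orientations are given as a unit quaternion [x, y, z, w].
In Python, from bench import * gives the robot as it stands.
- The arm moves only by the tool carry_out, never from a script. Its argument "deltas" is a list of rows, each an object with "hand": the finger opening in mm, from 0 to 87; "dp": the shift along the tool's x, y, z each as a share of 250 mm, from -1 to 1, a list of three; "spin": the turn about the tool's z as a share of pi rad, from -1 to 1. In form: [{"hand": hand, "dp": [dx, dy, dz], "spin": spin}, ...]. A call has 1 to 20 rows; each row is the pose to reach, as a shift and turn from the pose commanded when the call began, along the tool's axes at that moment, turning the shorter way round; what a row does not reach only later rows make up. A row lasts 1/10 s, in which the tool goes at most 50 mm and 8.59 degrees, less where a joint would pass 70% of its speed; a pose out of reach is approached as far as the arm can. A call with a number of a shift or a turn outside -1 to 1 is refused whole. A call with a gripper value outside its range is refused whole. The fingers move at their own pace and stop on an object; "force" is the grip in N (left out, the last holds). Time passes only in rows, so rows that repeat a pose let the fingers close. It gives the time, the measured TCP pose, the force, the opening and the grip force at its end, in the units of the state.
- read_state(): the state, without advancing time (a new reading comes with each control period).
- camera(name): name is "scene" or "top" or "wrist"; returns the picture (400x640x3 uint8, red, green, blue); there is no depth.
- get_calibration(name): a dict with "fx", "fy", "cx", "cy" (pixels), "R" (3x3) and "t" (3): a world point X has camera coordinates R X + t; the wrist camera has in their place "mount" (4x4, takes a point from camera to tool coordinates, whose origin is the TCP and whose axes are the flange's). Camera axes: x right, y down, z forward; pixel columns grow to the right and rows downward; lengths in m; the calibration is good to about 2 mm. A picture is of the moment at which its call begins: read the wrist's pose just before it. get_calibration takes no time and is no camera call.
- close_job(): hands the job in; it is judged then, once.
The state is a dict: "time": time; "joint_positions": joint angles; "joint_vel": joint speeds; "joint_torque": joint torques, N m; "ee_pos": TCP position; "eef_rot": TCP orientation; "ft_force": force on the tool from outside, world axes, zero at the start; "torque": the same for the moment, N m; "width": finger opening in m; "grip_force": force on a finger pad.
Only numpy, scipy, OpenCV 4.12 (cv2) and the standard library are available. Lean on these libraries where they do the work, as an engineer would, in place of code of your own. Each camera call takes 0.05 s, during which the arm holds its last target. There are 200 camera calls.

### The job

Feel the glued-up curved wooden rail for proud joints: with closed fingertips, stroke lightly along its top from the end beside the green bench dog to the end beside the orange one, touching all five pieces in turn without lifting off on the way, then move clear. Stay light enough that the sprung bed under the rail is never pushed right down to its stop. Only touch the rail: do not shift or lift it, and leave the dogs and everything else on the bench where they are.

Things in the scene. Friction and masses are not known exactly. Their poses are not given: they have to be found in the camera images.
- rail: loose curved wooden rail flat on the sprung bed, 40 mm wide, 24 mm thick, 0.35 kg: an arc of centreline radius 250 mm spanning 1.10 rad (275 mm long). Origin: mid-length, on the centreline, on its underside. x points to the convex side, y along the rail towards piece1, z up; the arc's centre is at x = -250 mm, y = 0. Its flat top is 24 mm above the origin
- piece1: piece 1 of 5 glued in a row along the top of the rail, numbered from the rail's +y end, light wood, 55 mm along the curve, 40 mm wide; no steps between pieces. Origin: centre of its top face. y runs along the curve towards the +y end, x outwards, z up
- piece2: piece 2 of 5 glued in a row along the top of the rail, numbered from the rail's +y end, dark brown wood, 55 mm along the curve, 40 mm wide; no steps between pieces. Origin: centre of its top face. y runs along the curve towards the +y end, x outwards, z up
- piece3: piece 3 of 5 glued in a row along the top of the rail, numbered from the rail's +y end, light wood, 55 mm along the curve, 40 mm wide; no steps between pieces. Origin: centre of its top face. y runs along the curve towards the +y end, x outwards, z up
- piece4: piece 4 of 5 glued in a row along the top of the rail, numbered from the rail's +y end, dark brown wood, 55 mm along the curve, 40 mm wide; no steps between pieces. Origin: centre of its top face. y runs along the curve towards the +y end, x outwards, z up
- piece5: piece 5 of 5 glued in a row along the top of the rail, numbered from the rail's +y end, light wood, 55 mm along the curve, 40 mm wide; no steps between pieces. Origin: centre of its top face. y runs along the curve towards the +y end, x outwards, z up
- bed (a joint): how far the sprung bed under the rail is pressed down, m: 0 is fully up, 0.018 is its bottom stop. It starts to sink at about 2 N on the rail and takes about 0.35 N more per mm, level wherever it is pressed
- bed_seat (a point): point of the bed's upper face right under the rail's origin; moves down with the bed; same axes as the rail. The bed is a 170 x 340 mm white board over a grey base plate; its upper face is 42 mm above the bench when up. Low dowels (12 mm high, so 12 mm below the rail's top) stand on it close around the rail
- dog_green: loose green plastic bench dog standing on the bench 70 to 100 mm beyond the rail's end where the stroke starts (either end); 40 mm diameter, 35 mm high; origin at the centre of its underside
- dog_orange: loose orange plastic bench dog, same size, beyond the end where the stroke finishes; origin at the centre of its underside
- sanding_block: loose cork sanding block with red sole, 57 x 102 x 30 mm, on the bench; origin at the centre of its underside; leave alone
- glue: loose yellow glue bottle, 48 mm diameter, 100 mm high; origin at the centre of its underside; leave alone
- tape_measure: loose yellow and black tape measure, 70 x 37 x 60 mm; origin at the centre of its underside; leave alone
- ear_defenders: loose ear defenders with orange cups and black band, about 170 x 155 x 72 mm; origin under the point between the cups; leave alone
- screwdriver: loose screwdriver lying on the bench; leave alone

How it is judged:
On the way, in this order (a step that is already met when the one before it is completed fails the run):
1. a fingertip touches the end piece by the green dog (((horizontal distance between dog_green and piece1 below 0.17 m and contact force between the fingers and piece1 above 0.2 N) or (horizontal distance between dog_green and piece5 below 0.17 m and contact force between the fingers and piece5 above 0.2 N))), for 0.1 s.
2. a fingertip touches the second piece (((horizontal distance between dog_green and piece1 below 0.17 m and contact force between the fingers and piece2 above 0.2 N) or (horizontal distance between dog_green and piece5 below 0.17 m and contact force between the fingers and piece4 above 0.2 N))), for 0.1 s.
3. a fingertip touches the middle piece (contact force between the fingers and piece3 above 0.2 N), for 0.1 s.
4. a fingertip touches the fourth piece (((horizontal distance between dog_green and piece1 below 0.17 m and contact force between the fingers and piece4 above 0.2 N) or (horizontal distance between dog_green and piece5 below 0.17 m and contact force between the fingers and piece2 above 0.2 N))), for 0.1 s.
5. a fingertip touches the end piece by the orange dog (((horizontal distance between dog_green and piece1 below 0.17 m and contact force between the fingers and piece5 above 0.2 N) or (horizontal distance between dog_green and piece5 below 0.17 m and contact force between the fingers and piece1 above 0.2 N))), for 0.1 s.
At the end, for the whole second after the job is handed in: all five pieces were touched in order from the green dog's end to the orange dog's; the rail is at rest on the bed within 8 mm of its seat, the bed is back up (within 2 mm), and dogs (15 mm) and other things (20 mm) are where they were (horizontal distance between rail and bed_seat below 0.008 m and z of rail in the frame of bed_seat below 0.003 m and value of joint bed below 0.002 m and linear speed of rail below 0.02 m/s and distance of each of dog_green, dog_orange from where it was at the start of the episode below 0.015 m and distance of each of sanding_block, glue, tape_measure, ear_defenders, screwdriver from where it was at the start of the episode below 0.02 m).
It fails at once if the bed is pressed right down to (within 2.5 mm of) its stop (value of joint bed above 0.0155 m).
It fails at once if the rail is lifted off the bed by more than 6 mm (z of rail in the frame of bed_seat above 0.006 m).
It fails at once if the rail is shifted on the bed by more than 8 mm (horizontal distance between rail and bed_seat above 0.008 m).
It fails at once if the fingertips skim just over one of the three middle pieces without touching the rail (bed not pressed) (contact force between the fingers and rail below 0.05 N and value of joint bed below 0.0004 m and ((horizontal distance between the grasp point and piece2 below 0.022 m and z of the grasp point in the frame of piece2 below 0.035 m) or (horizontal distance between the grasp point and piece3 below 0.022 m and z of the grasp point in the frame of piece3 below 0.035 m) or (horizontal distance between the grasp point and piece4 below 0.022 m and z of the grasp point in the frame of piece4 below 0.035 m))).
It fails at once if a bench dog is moved by more than 15 mm or another loose thing by more than 20 mm (distance of any of dog_green, dog_orange from where it was at the start of the episode above 0.015 m or distance of any of sanding_block, glue, tape_measure, ear_defenders, screwdriver from where it was at the start of the episode above 0.02 m).
It also fails if it takes over 45 s, if anything falls off the work surface, if the arm or the gripper's body presses on something with over 40 N, if the wrist force passes 120 N, or if a joint passes its speed limit or range.

## Working session

There is one attempt and no reset: what is moved stays moved. The work goes in short steps, Python scripts to look and compute and a tool call to move; the robot and the scene stay as the last step left them, time stands still between calls to the robot, and variables do not carry over. Pictures are saved under pics/ and viewed, at most 10 in all, crops included, and the job is handed in when it is done.

Besides the shell and the picture viewer there is one more tool, called after "Request:" as name(argument=value, ...) on one line, values as JSON. carry_out: Moves the arm, as the interface text tells. Its arguments: {"type":"object","properties":{"deltas":{"type":"array","items":{"type":"object","properties":{"hand":{"type":"number"},"dp":{"type":"array","items":{"type":"number","minimum":-1,"maximum":1}},"spin":{"type":"number","minimum":-1,"maximum":1}}}},"force":{"type":"number"}},"required":["deltas"]}

```bash
mkdir -p pics
python3 - <<'E'
from bench import *
import cv2
for n in ("top","scene"):
    cv2.imwrite(f"pics/{n}0.png",camera(n)[:,:,::-1])
    c=get_calibration(n);print(n,c)
s=read_state();print(s['time'],s['ee_pos'],s['eef_rot'],s['ft_force'],s['width'])
E
```

```text
top {'fx': 374.69184305405275, 'fy': 374.69184305405275, 'cx': 319.83429576837517, 'cy': 196.43295232825446, 'R': array([[-0.00788191, -0.99990882,  0.01096453],
       [-0.99173393,  0.00641223, -0.12815103],
       [ 0.12806904, -0.01188397, -0.99169405]]), 't': array([-0.01194163,  0.58256668,  1.09018782])}
scene {'fx': 367.4626116964902, 'fy': 367.4626116964902, 'cx': 322.2614518407245, 'cy': 199.364622781564, 'R': array([[-0.34979808,  0.93650262, -0.02457943],
       [ 0.52972415,  0.17608404, -0.82969075],
       [-0.77267951, -0.30324455, -0.55768191]]), 't': array([ 0.22852171, -0.22629837,  1.54173798])}
0.1 [0.24714964 0.57367935 0.2218258 ] [ 2.01986452e-01  9.79388105e-01 -6.32801571e-04 -1.09155945e-04] [0.12067072 0.26402943 0.26698354] 0.08721000083845605
```

View pics/top0.png

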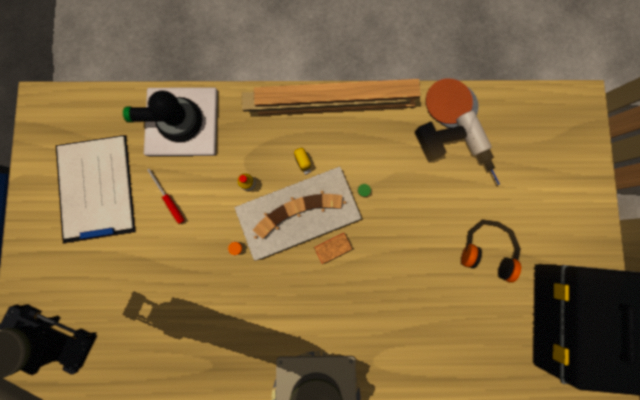

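View pics/scene0.png

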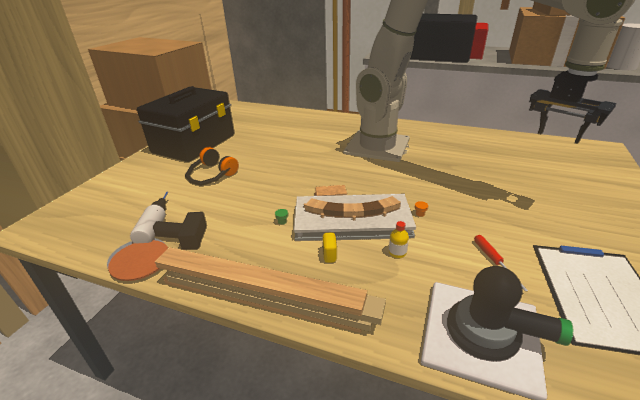

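The top view shows the rail at about (265,227) to (332,201), convex side up. The green dog is at (364,190) and the orange dog at (236,248). I'll fit the rail arc to the wood pixels.

```bash
cat > h.py <<'E'
from bench import *
import numpy as np, cv2
from scipy.optimize import minimize
from scipy.spatial.transform import Rotation as Ro
def cam(name):
    s=read_state(); im=camera(name); c=get_calibration(name)
    K=np.array([[c['fx'],0,c['cx']],[0,c['fy'],c['cy']],[0,0,1]])
    if name=='wrist':
        T=np.eye(4);T[:3,:3]=Ro.from_quat(s['eef_rot']).as_matrix();T[:3,3]=s['ee_pos']
        W=np.linalg.inv(T@np.array(c['mount'])); R,t=W[:3,:3],W[:3,3]
    else: R,t=np.array(c['R']),np.array(c['t'])
    return im,K,R,t
def toworld(px,z,K,R,t):
    d=np.c_[px,np.ones(len(px))]@np.linalg.inv(K).T@R; o=-R.T@t
    return o+d*((z-o[2])/d[:,2])[:,None]
def toworld_h(px,z,c): return toworld(np.atleast_2d(np.float64(px)),z,*c)
def proj(P,K,R,t):
    q=(P@R.T+t)@K.T; return q[:,:2]/q[:,2:]
def arc(p,n=23,r=250,half=.55,z=.066):
    a=np.linspace(-half,half,n); x=(r*np.cos(a)-250)/1e3; y=r*np.sin(a)/1e3
    c,s=np.cos(p[2]),np.sin(p[2])
    return np.c_[p[0]+c*x-s*y,p[1]+s*x+c*y,np.full(n,z)]
def outline(p): return np.r_[arc(p,r=230),arc(p,r=270)[::-1]]
def fit(mask,p0,K,R,t):
    soft=cv2.GaussianBlur(mask.astype(np.float32),(0,0),1)
    def cost(p):
        m=np.zeros(mask.shape,np.uint8); q=np.round(proj(outline(p),K,R,t)*16).astype(np.int32)
        cv2.fillPoly(m,[q],255,cv2.LINE_AA,4)
        return np.abs(cv2.GaussianBlur(m.astype(np.float32)/255,(0,0),1)-soft).sum()
    best=None
    for k in range(3):
        sx=np.array([p0]+[np.array(p0)+d for d in np.diag([.02,.02,.15])/(k+1)**2])
        o=minimize(cost,p0,method='Nelder-Mead',options=dict(initial_simplex=sx,xatol=1e-5,fatol=1e-3)); p0=o.x
    return o.x,o.fun,soft.sum()
E
python3 - <<'E'
from h import *
im,K,R,t=cam('top')
hsv=cv2.cvtColor(im,cv2.COLOR_RGB2HSV)
roi=np.zeros(im.shape[:2],np.uint8); cv2.fillPoly(roi,[np.int32([[240,210],[338,174],[356,212],[258,255]])],1)
m=(hsv[:,:,1]>75)&(roi>0)
ys,xs=np.nonzero(m); c=toworld(np.array([[xs.mean(),ys.mean()]]),.066,K,R,t)[0]; print(m.sum(),c)
for a in (.2,.4):
    print(fit(m,[c[0]+.01,c[1],a],K,R,t))
p=fit(m,[c[0]+.01,c[1],.4],K,R,t)[0]
for nm,lo,hi,box in(('green',(40,90,40),(85,255,255),(350,175,380,205)),('orange',(3,180,120),(16,255,255),(222,235,250,262))):
    x0,y0,x1,y1=box;k=cv2.inRange(hsv[y0:y1,x0:x1],lo,hi);ys,xs=np.nonzero(k)
    print(nm,k.astype(bool).sum(),toworld(np.array([[xs.mean()+x0,ys.mean()+y0]]),.03,K,R,t))
print('ends',arc(p,3), 'glue',toworld_h([245,180],.09,(K,R,t)) ,'tape',toworld_h([303,158],.06,(K,R,t)),'block',toworld_h([334,248],.03,(K,R,t)))
S=5;x0,y0=215,140
big=cv2.resize(im[y0:y0+125,x0:x0+160],None,fx=S,fy=S,interpolation=cv2.INTER_CUBIC)[:,:,::-1].copy()
q=(proj(outline(p),K,R,t)+.5-[x0,y0])*S
cv2.polylines(big,[np.int32(q)],True,(255,0,0),1); cv2.imwrite('pics/t1.png',big)
E
```

```text
1639 [0.53810343 0.05339824 0.066     ]
(array([0.55082605, 0.05561782, 0.35197073]), np.float64(211.5716094970703), np.float32(1639.0))
(array([0.55039115, 0.05768324, 0.37390236]), np.float64(218.73651123046875), np.float32(1639.0))
green 118 [[ 0.60276466 -0.15068354  0.03      ]]
orange 171 [[0.43069058 0.23919406 0.03      ]]
ends [[ 0.56379759 -0.07742673  0.066     ]
 [ 0.55039115  0.05768324  0.066     ]
 [ 0.46834158  0.16586042  0.066     ]] glue [[0.62478066 0.19955511 0.09      ]] tape [[0.69566024 0.03352811 0.06      ]] block [[ 0.42831031 -0.05718448  0.03      ]]
```

View pics/t1.png

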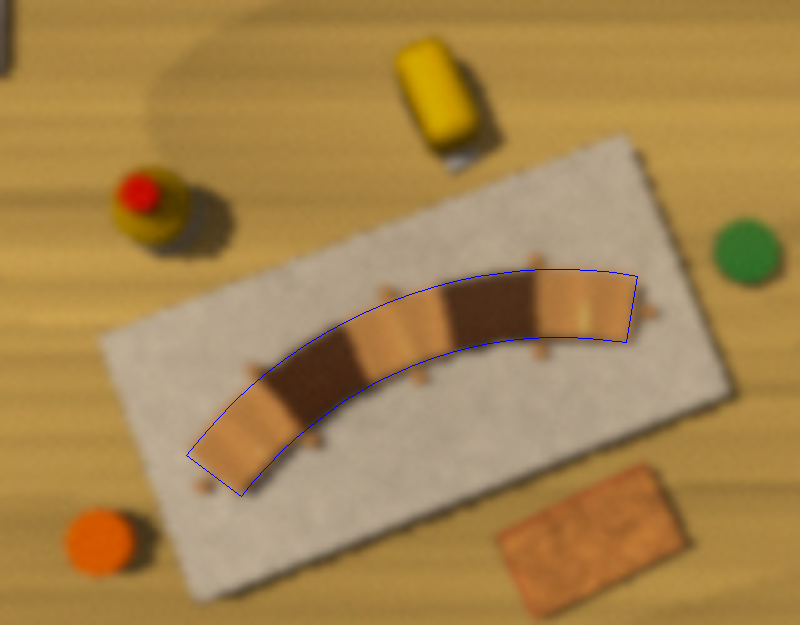

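The overlay outline sits on all five pieces, with green at the piece5 end. The stroke therefore runs piece5 to piece1, with the finger closing axis kept radial. Now I'll compute the approach.

```bash
cat >> h.py <<'E'
P=np.array([0.5504,0.0576,0.373])
def pt(a,z): return np.r_[P[:2]+Ro.from_euler('z',P[2]).as_matrix()[:2,:2]@[.25*np.cos(a)-.25,.25*np.sin(a)],z], P[2]+a  # pos, tool-y heading
def rel(pos,head,base=None):
    if base is None:
        s=read_state(); base=(s['ee_pos'],Ro.from_quat(s['eef_rot']).as_matrix())
    p0,R0=base; d=R0.T@(np.array(pos)-p0)/.25
    h0=np.arctan2(R0[1,1],R0[0,1]); sp=-((head-h0+np.pi)%(2*np.pi)-np.pi)/np.pi
    return np.round(d,3),round(sp,3)
E
python3 - <<'E'
from h import *
pos,hd=pt(-.47,.16); print(pos,np.degrees(hd),rel(pos,hd))
E
```

```text
[ 0.56641522 -0.05771469  0.16      ] -5.557690612768984 (array([-2.172, -1.814,  0.25 ]), np.float64(0.401))
```

Request:
carry_out(deltas=[{"hand": 0, "dp": [-0.72, -0.6, 0], "spin": 0}, {"hand": 0, "dp": [-0.72, -0.6, 0], "spin": 0}, {"hand": 0, "dp": [-0.72, -0.6, 0], "spin": 0}, {"hand": 0, "dp": [-0.72, -0.6, 0], "spin": 0}, {"hand": 0, "dp": [-0.72, -0.6, 0], "spin": 0}, {"hand": 0, "dp": [-0.72, -0.6, 0], "spin": 0}, {"hand": 0, "dp": [-0.72, -0.6, 0], "spin": 0}], force=10)

```text
time: 0.85
ee_pos: [0.3534, 0.3647, 0.2227]
eef_rot: [0.203, 0.979, 0.0, -0.0]
ft_force: [-0.4, 0.4, 1.0]
width: 0.039
grip_force: 0.0
```

Request:
carry_out(deltas=[{"hand": 0, "dp": [-0.72, -0.6, 0], "spin": 0}, {"hand": 0, "dp": [-0.72, -0.6, 0], "spin": 0}, {"hand": 0, "dp": [-0.72, -0.6, 0], "spin": 0}, {"hand": 0, "dp": [-0.72, -0.6, 0], "spin": 0}, {"hand": 0, "dp": [-0.72, -0.6, 0], "spin": 0}, {"hand": 0, "dp": [-0.72, -0.6, 0], "spin": 0}, {"hand": 0, "dp": [-0.72, -0.6, 0], "spin": 0}])

```text
time: 1.55
ee_pos: [0.4591, 0.1571, 0.2224]
eef_rot: [0.202, 0.979, 0.0, -0.0]
ft_force: [-0.5, 0.6, 0.6]
width: 0.0003
grip_force: 0.0
```

Request:
carry_out(deltas=[{"hand": 0, "dp": [-0.73, -0.61, 0], "spin": 0.4}, {"hand": 0, "dp": [-0.73, -0.61, 0], "spin": 0.4}, {"hand": 0, "dp": [-0.73, -0.61, 0], "spin": 0.4}, {"hand": 0, "dp": [-0.73, -0.61, 0], "spin": 0.4}, {"hand": 0, "dp": [-0.73, -0.61, 0], "spin": 0.4}, {"hand": 0, "dp": [-0.73, -0.61, 0], "spin": 0.4}, {"hand": 0, "dp": [-0.73, -0.61, 0], "spin": 0.4}, {"hand": 0, "dp": [-0.73, -0.61, 0], "spin": 0.4}, {"hand": 0, "dp": [-0.73, -0.61, 0], "spin": 0.4}, {"hand": 0, "dp": [-0.73, -0.61, 0], "spin": 0.4}, {"hand": 0, "dp": [-0.73, -0.61, 0], "spin": 0.4}, {"hand": 0, "dp": [-0.73, -0.61, 0], "spin": 0.4}, {"hand": 0, "dp": [-0.73, -0.61, 0], "spin": 0.4}])

```text
time: 2.85
ee_pos: [0.5665, -0.0558, 0.2225]
eef_rot: [0.739, 0.674, 0.0, -0.0]
ft_force: [-0.6, 0.4, 0.3]
width: 0.0006
grip_force: 0.0
```

Run:
```python
from h import *
s=read_state();print(s['time'],s['ee_pos'],s['ft_force'],s['width'],s['joint_positions'])
print(rel(*pt(-.47,.09)))
c=cam('wrist');im=c[0].copy()
q=proj(outline(P),*c[1:]); cv2.polylines(im,[np.int32(q)],True,(0,0,255),1)
cv2.imwrite('pics/w1.png',im[:,:,::-1])
```

```text
2.85 [ 0.56653865 -0.0557559   0.22247993] [-0.59648264  0.43072648  0.26817135] 0.0005793003336353964 [-0.48697788  0.22461255  0.59226732  1.64154159 -0.12907597  1.31479194
  0.03533857]
(array([-0.008,  0.   ,  0.53 ]), np.float64(0.002))
```

View pics/w1.png

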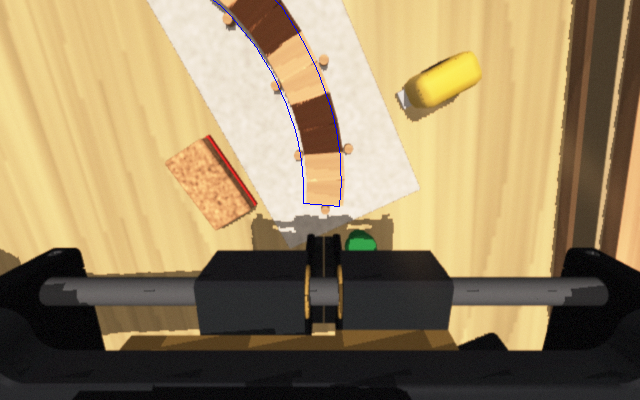

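The wrist view shows the outline matching the rail to 1–2 mm, with the green dog at (360,240). The fingers are closed, so I'll descend over piece5.

Request:
carry_out(deltas=[{"hand": 0, "dp": [-0.008, 0, 0.15], "spin": 0}, {"hand": 0, "dp": [-0.008, 0, 0.3], "spin": 0}, {"hand": 0, "dp": [-0.008, 0, 0.42], "spin": 0}, {"hand": 0, "dp": [-0.008, 0, 0.5], "spin": 0}, {"hand": 0, "dp": [-0.008, 0, 0.55], "spin": 0}, {"hand": 0, "dp": [-0.008, 0, 0.58], "spin": 0}, {"hand": 0, "dp": [-0.008, 0, 0.58], "spin": 0}, {"hand": 0, "dp": [-0.008, 0, 0.58], "spin": 0}])

```text
time: 3.7
ee_pos: [0.5669, -0.0582, 0.0784]
eef_rot: [0.739, 0.674, 0.001, 0.0]
ft_force: [0.0, 0.3, 0.6]
width: 0.0003
grip_force: 0.0
```

Run:
```python
from h import *
s=read_state();print(s['ee_pos'],s['ft_force'],s['width'])
print(rel(*pt(-.47,.06)))
```

```text
[ 0.56691162 -0.05824667  0.07842799] [0.00738505 0.30593084 0.55301387] 0.0002712137044942531
(array([ 0.002, -0.002,  0.074]), np.float64(0.001))
```

Accurate positioning. I'll press gently to about z = 0.060 (around 6 mm of bed travel).

Request:
carry_out(deltas=[{"hand": 0, "dp": [0, 0, 0.02], "spin": 0}, {"hand": 0, "dp": [0, 0, 0.035], "spin": 0}, {"hand": 0, "dp": [0, 0, 0.045], "spin": 0}, {"hand": 0, "dp": [0, 0, 0.055], "spin": 0}, {"hand": 0, "dp": [0, 0, 0.065], "spin": 0}, {"hand": 0, "dp": [0, 0, 0.074], "spin": 0}, {"hand": 0, "dp": [0, 0, 0.074], "spin": 0}, {"hand": 0, "dp": [0, 0, 0.074], "spin": 0}])

```text
time: 4.5
ee_pos: [0.5664, -0.0581, 0.0591]
eef_rot: [0.739, 0.674, 0.0, -0.0]
ft_force: [-1.5, 1.0, 4.6]
width: 0.0004
grip_force: 2.2
```

Run:
```python
from h import *
s=read_state();print(s['ee_pos'],s['ft_force'],s['width'],s['joint_positions'])
for a in np.linspace(-.47,0.02,21)[1:]: 
    d,sp=rel(*pt(a,.06));print([float(x) for x in d],float(sp))
```

```text
[ 0.56635521 -0.0580735   0.05914642] [-1.51745646  1.02115395  4.56249051] 0.0004428899465313017 [-0.4321024   0.3954505   0.54838951  1.8155757  -0.24167379  0.99727259
  0.12165076]
[0.026, -0.0, -0.003] -0.006
[0.05, -0.001, -0.003] -0.014
[0.075, -0.002, -0.003] -0.022
[0.099, -0.004, -0.003] -0.03
[0.124, -0.007, -0.003] -0.038
[0.148, -0.01, -0.003] -0.045
[0.172, -0.014, -0.003] -0.053
[0.196, -0.018, -0.003] -0.061
[0.22, -0.023, -0.003] -0.069
[0.244, -0.029, -0.003] -0.077
[0.268, -0.035, -0.003] -0.084
[0.291, -0.042, -0.003] -0.092
[0.315, -0.049, -0.003] -0.1
[0.338, -0.057, -0.003] -0.108
[0.361, -0.065, -0.003] -0.116
[0.384, -0.074, -0.003] -0.123
[0.406, -0.084, -0.003] -0.131
[0.429, -0.094, -0.003] -0.139
[0.451, -0.104, -0.003] -0.147
[0.473, -0.115, -0.003] -0.155
```

Contact is 4.6 N, which agrees with about 7 mm of bed travel. First half of the stroke:

Request:
carry_out(deltas=[{"hand": 0, "dp": [0.026, 0, 0], "spin": -0.006}, {"hand": 0, "dp": [0.05, -0.001, 0], "spin": -0.014}, {"hand": 0, "dp": [0.075, -0.002, 0], "spin": -0.022}, {"hand": 0, "dp": [0.099, -0.004, 0], "spin": -0.03}, {"hand": 0, "dp": [0.124, -0.007, 0], "spin": -0.038}, {"hand": 0, "dp": [0.148, -0.01, 0], "spin": -0.045}, {"hand": 0, "dp": [0.172, -0.014, 0], "spin": -0.053}, {"hand": 0, "dp": [0.196, -0.018, 0], "spin": -0.061}, {"hand": 0, "dp": [0.22, -0.023, 0], "spin": -0.069}, {"hand": 0, "dp": [0.244, -0.029, 0], "spin": -0.077}, {"hand": 0, "dp": [0.268, -0.035, 0], "spin": -0.084}, {"hand": 0, "dp": [0.291, -0.042, 0], "spin": -0.092}, {"hand": 0, "dp": [0.315, -0.049, 0], "spin": -0.1}, {"hand": 0, "dp": [0.338, -0.057, 0], "spin": -0.108}, {"hand": 0, "dp": [0.361, -0.065, 0], "spin": -0.116}, {"hand": 0, "dp": [0.384, -0.074, 0], "spin": -0.123}, {"hand": 0, "dp": [0.406, -0.084, 0], "spin": -0.131}, {"hand": 0, "dp": [0.429, -0.094, 0], "spin": -0.139}, {"hand": 0, "dp": [0.451, -0.104, 0], "spin": -0.147}, {"hand": 0, "dp": [0.473, -0.115, 0], "spin": -0.155}])

```text
time: 6.5
ee_pos: [0.5484, 0.0627, 0.059]
eef_rot: [0.554, 0.833, 0.0, -0.0]
ft_force: [1.5, -1.7, 4.5]
width: 0.0005
grip_force: 2.2
```

Run:
```python
from h import *
s=read_state();print(s['ee_pos'],pt(.02,.06),s['ft_force'])
for a in np.linspace(.02,.48,20)[1:]: 
    d,sp=rel(*pt(a,.06));print([float(x) for x in d],float(sp))
```

```text
[0.54843407 0.06270056 0.05903776] (array([0.54853151, 0.06223766, 0.06      ]), np.float64(0.393)) [ 1.46468774 -1.65059974  4.4511755 ]
[0.022, -0.001, -0.004] -0.007
[0.047, -0.001, -0.004] -0.014
[0.071, -0.003, -0.004] -0.022
[0.095, -0.005, -0.004] -0.03
[0.119, -0.007, -0.004] -0.037
[0.143, -0.01, -0.004] -0.045
[0.167, -0.014, -0.004] -0.053
[0.191, -0.018, -0.004] -0.061
[0.214, -0.023, -0.004] -0.068
[0.238, -0.029, -0.004] -0.076
[0.261, -0.035, -0.004] -0.084
[0.285, -0.041, -0.004] -0.091
[0.308, -0.048, -0.004] -0.099
[0.331, -0.056, -0.004] -0.107
[0.354, -0.064, -0.004] -0.115
[0.376, -0.073, -0.004] -0.122
[0.398, -0.082, -0.004] -0.13
[0.421, -0.092, -0.004] -0.138
[0.442, -0.103, -0.004] -0.145
```

Tracking within 1 mm at a steady 4.5 N. Second half:

Request:
carry_out(deltas=[{"hand": 0, "dp": [0.022, -0.001, 0], "spin": -0.007}, {"hand": 0, "dp": [0.047, -0.001, 0], "spin": -0.014}, {"hand": 0, "dp": [0.071, -0.003, 0], "spin": -0.022}, {"hand": 0, "dp": [0.095, -0.005, 0], "spin": -0.03}, {"hand": 0, "dp": [0.119, -0.007, 0], "spin": -0.037}, {"hand": 0, "dp": [0.143, -0.01, 0], "spin": -0.045}, {"hand": 0, "dp": [0.167, -0.014, 0], "spin": -0.053}, {"hand": 0, "dp": [0.191, -0.018, 0], "spin": -0.061}, {"hand": 0, "dp": [0.214, -0.023, 0], "spin": -0.068}, {"hand": 0, "dp": [0.238, -0.029, 0], "spin": -0.076}, {"hand": 0, "dp": [0.261, -0.035, 0], "spin": -0.084}, {"hand": 0, "dp": [0.285, -0.041, 0], "spin": -0.091}, {"hand": 0, "dp": [0.308, -0.048, 0], "spin": -0.099}, {"hand": 0, "dp": [0.331, -0.056, 0], "spin": -0.107}, {"hand": 0, "dp": [0.354, -0.064, 0], "spin": -0.115}, {"hand": 0, "dp": [0.376, -0.073, 0], "spin": -0.122}, {"hand": 0, "dp": [0.398, -0.082, 0], "spin": -0.13}, {"hand": 0, "dp": [0.421, -0.092, 0], "spin": -0.138}, {"hand": 0, "dp": [0.421, -0.092, 0], "spin": -0.138}, {"hand": 0, "dp": [0.421, -0.092, 0], "spin": -0.138}])

```text
time: 8.5
ee_pos: [0.4859, 0.1516, 0.0588]
eef_rot: [0.363, 0.932, 0.0, -0.001]
ft_force: [-2.4, 3.1, 4.7]
width: 0.0006
grip_force: 2.3
```

Request:
carry_out(deltas=[{"hand": 0, "dp": [0, 0, -0.01], "spin": 0}, {"hand": 0, "dp": [0, 0, -0.02], "spin": 0}, {"hand": 0, "dp": [0, 0, -0.03], "spin": 0}, {"hand": 0, "dp": [0, 0, -0.05], "spin": 0}, {"hand": 0, "dp": [0, 0, -0.1], "spin": 0}, {"hand": 0, "dp": [0, 0, -0.25], "spin": 0}, {"hand": 0, "dp": [0, 0, -0.4], "spin": 0}, {"hand": 0, "dp": [0, 0, -0.55], "spin": 0}, {"hand": 0, "dp": [0, 0, -0.6], "spin": 0}, {"hand": 0, "dp": [0, 0, -0.6], "spin": 0}, {"hand": 0, "dp": [0, 0, -0.6], "spin": 0}, {"hand": 0, "dp": [0, 0, -0.6], "spin": 0}])

```text
time: 9.7
ee_pos: [0.4861, 0.1502, 0.2075]
eef_rot: [0.363, 0.932, -0.001, -0.001]
ft_force: [-1.2, 0.5, -1.1]
width: 0.0003
grip_force: 0.0
```

Run:
```python
from h import *
s=read_state();print(s['ee_pos'],pt(.456,.06),s['ft_force'])
im=camera('scene'); cv2.imwrite('pics/s2.png',cv2.resize(im[140:290,230:490],None,fx=3,fy=3)[:,:,::-1])
```

```text
[0.48613837 0.15016736 0.2074867 ] (array([0.48649376, 0.15081134, 0.06      ]), np.float64(0.829)) [-1.23599972  0.45931839 -1.06380826]
```

View pics/s2.png

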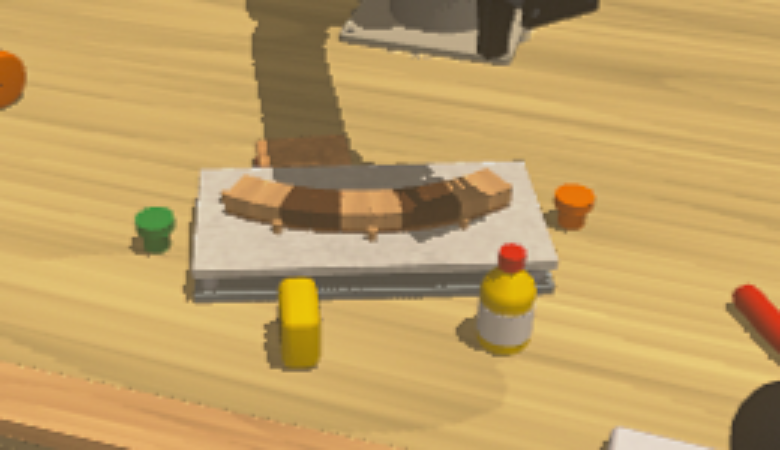

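The picture shows the rail seated between its dowels (230–510, ~200), the bed up, the dogs and other things undisturbed, and the gripper clear.

```bash
python3 -c "
from bench import *
print(close_job())"
```

```text
the job is handed in; nothing more can be done
None
```

The closed fingertips stroked the rail from the green-dog end to the orange-dog end in one continuous pass at about 4.5 N; afterwards the picture showed the rail seated, the bed up and nothing moved, and I handed the job in (no verdict was returned).

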